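# Fold the bit rack down and shut the drill-bit case

### The job

Put the drill-bit case away: with the fingers, push the upright bit rack down until it lies flat inside the case, and only then push the lid over it until it is fully shut. Only push, do not pinch the rack or the lid, and leave the other things on the bench where they are.

Things in the scene. Friction and masses are not known exactly. Their poses are not given: they have to be found in the camera images.
- case: Fixed black case for drill bits, an open-topped box 170 mm (its x) by 240 mm (its y) by 60 mm high, walls 6 mm. Origin: centre of its underside, on the bench. Its lid is hinged along the rim of its +x long side; its -x long side carries a carrying handle that sticks out 29 mm at 30 mm height. It cannot slide.
- rack (a joint): Hinge angle of the bit rack, rad: 0 = folded down flat inside the case (a hard stop), about 1.5 = standing upright. Stiff hinge, stays where it is left; about 2 to 3 N near the free edge moves it.
- rack_hinge (a point): Middle of the rack's hinge axis, 34 mm above the bench, x = -50 mm in the case's frame; axis along the case's y. The rack: aluminium panel 100 mm from hinge to free edge, 200 mm wide, 6 mm thick. Its plain face lies 6 mm from the axis, looks away from the lid when upright, up when flat; its other face carries drill bits in two holder strips, about 10 mm proud.
- rack_edge (a point): Middle of the rack's free edge, on its plain face, 100 mm from the hinge axis. It swings from above the hinge towards the case's +x (towards the lid) and down into the case; when flat it is at 40 mm height, 20 mm below the rim.
- lid (a joint): Hinge angle of the lid, rad: 0 = shut on the rim (a hard stop), 1.57 = vertical, more = leaning outwards, away from the case. Stiff hinge, stays where it is left; a push of a few newtons (under 6 N) near the free edge moves it. The lid jams on the rack if the rack is still standing.
- lid_hinge (a point): Middle of the lid's hinge axis, 60 mm above the bench, x = +85 mm in the case's frame; axis along the case's y. The lid: black plate 170 mm from hinge to free edge, 240 mm wide, 10 mm thick, no handle; its outer face lies 11 mm from the axis (up when shut). Inner face: grey lining pad 120 by 190 mm, 7 mm proud, 25 mm back from all edges.
- lid_edge (a point): Middle of the lid's free edge, on its outer face: 170 mm from the hinge axis.
- screwdriver: Bystander: screwdriver lying beside the case; origin under its middle.
- glue: Bystander: white glue bottle, 56 mm across, 120 mm tall, beside a short end of the case; origin at the centre of its foot.
- tape: Bystander: tape measure, 65 x 34 x 62 mm, beside the same short end of the case; origin at the centre of its underside.
- offcut: Bystander: wood offcut 110 x 45 x 28 mm on the bench behind the lid; origin at the centre of its underside.
- pencil: Bystander: carpenter's pencil 150 x 8 x 8 mm on the bench behind the lid; origin under its middle.
- screw_jar: Bystander: glass jar, 68 mm across, 85 mm tall; origin at the centre of its foot.
- mug: Bystander: white mug, 80 mm across, 90 mm tall; origin at the centre of its foot.
- sanding_block: Bystander: cork block 110 x 65 x 40 mm; origin at the centre of its underside.

How it is judged (in metres and radians):
On the way, in this order (a step that is already met when the one before it is completed fails the run):
1. the bit rack lies flat in the case while the lid is still open (value of joint rack below 0.06 rad and value of joint lid above 1 rad), for 0.1 s.
2. the lid is fully shut over the flat rack (value of joint rack below 0.06 rad and value of joint lid below 0.04 rad), for 0.2 s.
At the end, for the whole second after the job is handed in: The rack is flat in the case (within 0.06 rad) and the lid is fully shut (within 0.04 rad, 7 mm at its edge) and at rest (all of step 2 and velocity of joint lid between -0.05 and 0.05 rad/s); the robot touches nothing.
It fails at once if the lid is swung down on the rack before the rack is flat (value of joint lid below 0.8 rad and value of joint rack above 0.2 rad).
It fails at once if the lid is pinched (fingers press on its shell and its lining at once) (contact force between the fingers and lid_c0 above 1.5 N and contact force between the fingers and lid_c1 above 1.5 N).
It fails at once if the rack is pinched (fingers press on its panel and on the bits at once) (contact force between the fingers and rack_c0 above 1.5 N and (contact force between the fingers and rack_c1 above 1.5 N or contact force between the fingers and rack_c2 above 1.5 N)).
It fails at once if another thing on the bench is moved more than 30 mm, lifted or knocked over (distance of any of screwdriver, glue, tape, offcut, pencil, screw_jar, mug, sanding_block from where it was at the start of the episode above 0.03 m or angle between any of glue, screw_jar, mug, tape's own z axis and vertical above 0.5 rad).
It also fails if it takes over 58 s, if anything falls off the work surface, if the arm or the gripper's body presses on something with over 40 N, if the wrist force passes 120 N, or if a joint passes its speed limit or range.

### The arm

A 6-joint arm with a two-finger parallel gripper is mounted at the origin on the work surface. World frame = base frame: x ahead of the robot, y to its left, z up, the work surface at z = 0. Lengths are in mm, angles in rad, forces in N, time in s.
With the tool pointing down it reaches from about 275 to 825 mm from the base axis. Payload 5.2 kg.
Tool frame: the origin (TCP) lies at the very end of the fingers, on their centre line; the grasp point (between the pads) lies 19 mm behind it; z points along the fingers, y is the direction in which the jaws open and shut (so a half turn about z gives the same grasp; the last joint's range is limited). The gripper opens to 93 mm and grips with 3 to 60 N. Pads are 15 mm wide; open, the fingers measure 128 mm over their backs; the gripper's body (75 mm by 188 mm) begins 65 mm behind the grasp point.
Start: joints at [1.034, 0.259, 1.535, -0, 1.348, -0.203], TCP at [180.178, 519.655, 218.653] pointing down, gripper open.
Joint ranges: [-3.14, 3.14], [-0.91, 2.08], [0.19, 2.58], [-1.22, 4.36], [0.22, 2.71], [-3.12, 3.12]. Speed limits (rad/s): [2.57, 2.57, 3.14, 3.14, 3.14, 3.14].

### API

Orientations are given as [roll, pitch, yaw] about the fixed x, y, z axes, in that order (R = Rz(yaw) Ry(pitch) Rx(roll)).
In Python, from bench import robot gives the robot as it stands. The module is installed in compiled form; this text tells all that it offers. Calls block until the motion is done:
- robot.move_ptp(position, orientation): joint-space move of the TCP to a pose.
- robot.move_linear(position, ori=None, speed=150, f_stop=None): straight line of the TCP; ori=None keeps the orientation; speed is the mean speed in mm/s. With f_stop (N) it stops when the force on the tool has changed by that much, and returns True; else False.
- robot.move_j(angles): joint-space move.
- robot.move_gripper(opening): opening from 0.0 (shut) to 1.0 (fully open); the grip force is fixed at half the most; returns when the fingers have stopped.
- robot.sleep(seconds).
- robot.inverse_kinematics(position, orientation): joint angles nearest the present ones, or None.
- robot.get_image(name): name is "side" or "top"; returns a dict with "img" (384x512x3 uint8, blue, green, red), "fovy" (degrees; the focal length in pixels is half the picture's height over the tangent of half this angle, whatever the lens; pixels are square), "cx", "cy" (the principal point, pixels), "eye" and "orientation" of the camera in the world. Camera axes: x right, y down, z forward; pixel columns grow to the right and rows downward; lengths in mm; the calibration is good to about 2 mm. A picture is of the moment at which its call begins. There is no depth.
A pose or a line that the arm cannot do raises robot.MotionError and nothing moves.
- robot.hand_in(): hands the job in, once; it reports no verdict.
Readings, each from a call of its own:
- robot.current_t(): time.
- robot.current_qpos(): joint angles.
- robot.current_joint_vel(): joint speeds.
- robot.current_joint_efforts(): joint torques, N m.
- robot.current_tcp_pos(): TCP position.
- robot.current_eef_rot(): TCP orientation.
- robot.current_contact_force(): force on the tool from outside, world axes, zero at the start.
- robot.current_ft_torque(): the same for the moment, N m.
- robot.current_gripper_width(): opening from 0.0 (shut) to 1.0 (fully open).
Only numpy, scipy, OpenCV 4.12 (cv2) and the standard library are available. Lean on these libraries where they do the work, as an engineer would, in place of code of your own. Each camera call takes 0.05 s, during which the arm holds its last target.

## Working session

There is one attempt and no reset: what is moved stays moved. The work goes in short steps, each a Python script; the robot and the scene stay as the last script left them, time stands still between calls to the robot, and variables do not carry over. Pictures are saved under pics/ and viewed, and the job is handed in when it is done.

```bash
mkdir -p pics
python3 - <<'E'
from bench import robot
import cv2,json
for n in("side","top"):
    d=robot.get_image(n); cv2.imwrite(f"pics/{n}0.png",d["img"])
    print(n,{k:v for k,v in d.items() if k!="img"})
print(robot.current_t(),robot.current_eef_rot())
E
```

```text
side {'fovy': 48.86831329067852, 'cx': 252.79113528563684, 'cy': 190.9643497574228, 'eye': array([ 127.99549104, -804.56200001, 1082.03565369]), 'orientation': array([-2.41626204, -0.01751481, -0.49253049])}
top {'fovy': 49.42137601595445, 'cx': 246.8042273344769, 'cy': 196.77839600698778, 'eye': array([ 282.78337418,   -2.31577413, 1466.56130495]), 'orientation': array([-2.92969644e+00, -1.49997650e-03, -1.65772212e+00])}
0.1 [-3.14000031e+00 -3.30727702e-04  2.80782171e+00]
```

View pics/side0.png

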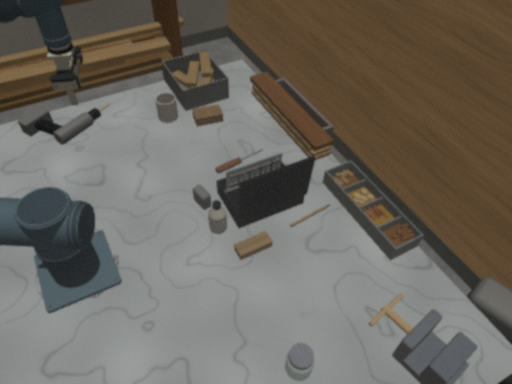

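View pics/top0.png

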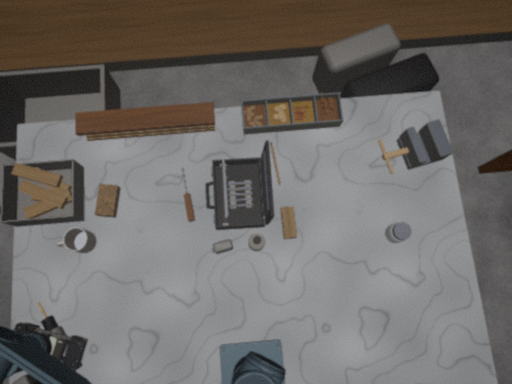

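```bash
cat > h.py <<'E'
import numpy as np,cv2
from scipy.spatial.transform import Rotation as R
from bench import robot
def cam(n):
    d=robot.get_image(n);return d
def ray(d,u,v):
    f=d["img"].shape[0]/2/np.tan(np.radians(d["fovy"])/2)
    r=R.from_euler("xyz",d["orientation"]).as_matrix()@np.array([(u-d["cx"])/f,(v-d["cy"])/f,1])
    return np.array(d["eye"]),r
def atz(d,u,v,z):
    e,r=ray(d,u,v);return e+r*(z-e[2])/r[2]
def proj(d,p):
    f=d["img"].shape[0]/2/np.tan(np.radians(d["fovy"])/2)
    c=R.from_euler("xyz",d["orientation"]).as_matrix().T@(np.array(p,float)-d["eye"])
    return np.array([d["cx"]+f*c[0]/c[2],d["cy"]+f*c[1]/c[2]])
def crop(d,x,y,w,h,s,fn):
    im=cv2.resize(d["img"][y:y+h,x:x+w],None,fx=s,fy=s,interpolation=cv2.INTER_CUBIC)
    im=np.clip(255*(im/255.)**.55,0,255).astype(np.uint8)
    cv2.imwrite(fn,im)
def casept(c,yaw,p):
    a,b=np.cos(yaw),np.sin(yaw);return np.array([c[0]+a*p[0]-b*p[1],c[1]+b*p[0]+a*p[1],p[2]])
E
python3 - <<'E'
from h import *
crop(cam("top"),170,130,150,130,5,"pics/t1.png")
crop(cam("side"),180,135,160,130,5,"pics/s1.png")
E
```

```text
(no output)
```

View pics/t1.png

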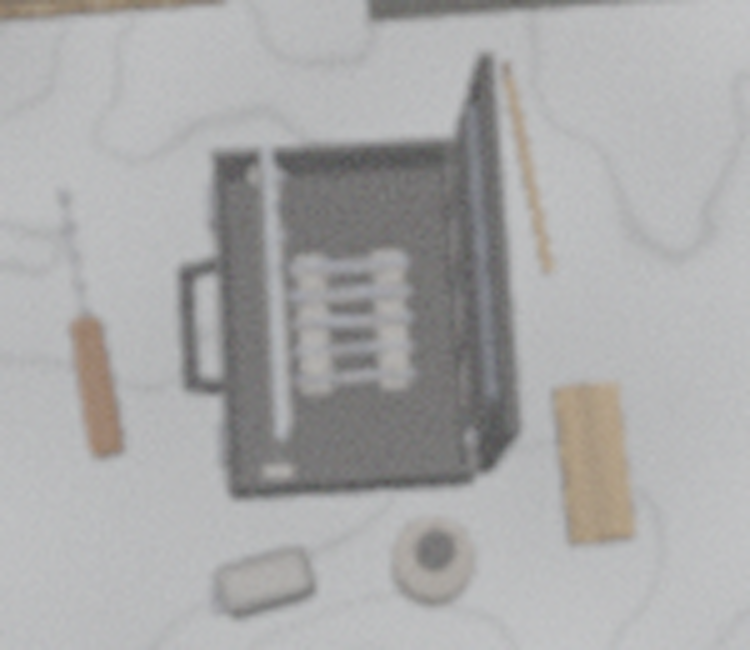

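View pics/s1.png

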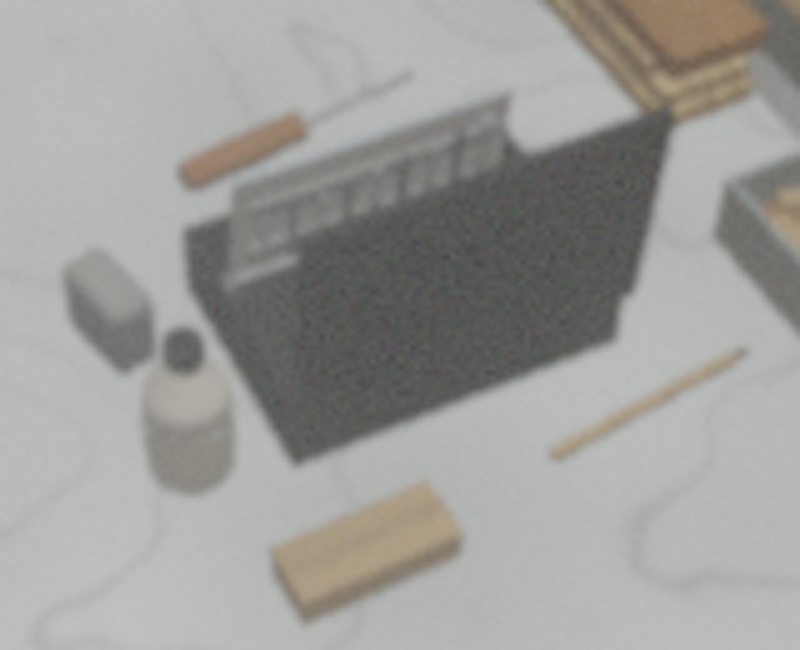

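```bash
cat >> h.py <<'E'
def overlay(d,c,yaw,lid,rack,x,y,w,h,s,fn):
    f=d.copy()
    im=cv2.resize(d["img"][y:y+h,x:x+w],None,fx=s,fy=s,interpolation=cv2.INTER_CUBIC)
    im=np.clip(255*(im/255.)**.55,0,255).astype(np.uint8)
    def poly(P,col):
        q=np.array([(proj(d,casept(c,yaw,p))+.5-[x,y])*s for p in P])
        cv2.polylines(im,[np.int32(np.round(q*8))],True,col,1,cv2.LINE_AA,3)
    box=lambda z:[(-85,-120,z),(85,-120,z),(85,120,z),(-85,120,z)]
    poly(box(0),(255,0,0));poly(box(60),(0,255,0))
    for off in(11,1):
        a=[];
        for y_ in(-120,120):
            for r in((0,170) if y_<0 else (170,0)):
                u=np.array([-np.cos(lid),np.sin(lid)]);n=np.array([np.sin(lid),np.cos(lid)])
                q=np.array([85,60])+u*r+n*off; a.append((q[0],y_,q[1]))
        poly(a,(0,0,255) if off==11 else (0,160,255))
    a=[]
    for y_ in(-100,100):
        for r in((0,100) if y_<0 else (100,0)):
            u=np.array([np.cos(rack),np.sin(rack)]);n=np.array([-np.sin(rack),np.cos(rack)])
            q=np.array([-50,34])+u*r+n*6; a.append((q[0],y_,q[1]))
    poly(a,(255,0,255))
    cv2.imwrite(fn,im)
E
python3 - <<'E'
from h import *
from scipy.optimize import least_squares
d=cam("top");s=cam("side")
obs=[(213,160.4),(262,158.4)]
P=[(-85,120),(85,120)]
for u in [(216.6,228.8),(264.8,226),(213,160.4),(262,158.4)]: print(atz(d,*u,60)[:2],atz(d,*u,0)[:2])
# side: case bottom corners / rim; crop/5+(180,135)
for u,z in [((298,464),0),((615,342),0),((187,232),60)]: print(atz(s,u[0]/5+180,u[1]/5+135,z)[:2])
E
```

```text
[482.22688163  81.02443934] [490.73458791  84.57950146]
[477.59401915 -82.77984177] [485.90410038 -86.21221548]
[724.57512957  76.29670336] [743.42073923  79.65009338]
[717.00819025 -95.93730768] [735.53101529 -99.93094236]
[487.2525025  -86.61573882]
[721.29755698 -94.23262783]
[488.64354122  76.0633304 ]
```

```bash
cat > t.py <<'E'
from h import *
import sys
c=(float(sys.argv[1]),float(sys.argv[2]));yaw=np.radians(float(sys.argv[3]));l=float(sys.argv[4]);r=float(sys.argv[5])
overlay(cam("top"),c,yaw,l,r,190,135,90,105,7,"pics/t%s.png"%sys.argv[6])
overlay(cam("side"),c,yaw,l,r,200,140,130,100,6,"pics/s%s.png"%sys.argv[6])
E
python3 t.py 604 -7 -92 1.7 1.5 2
```

```text
(no output)
```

View pics/t2.png

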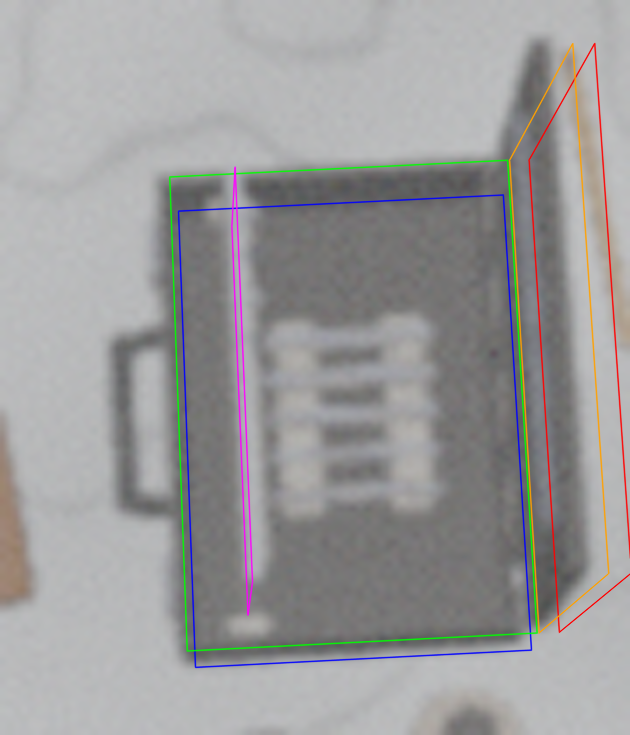

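View pics/s2.png

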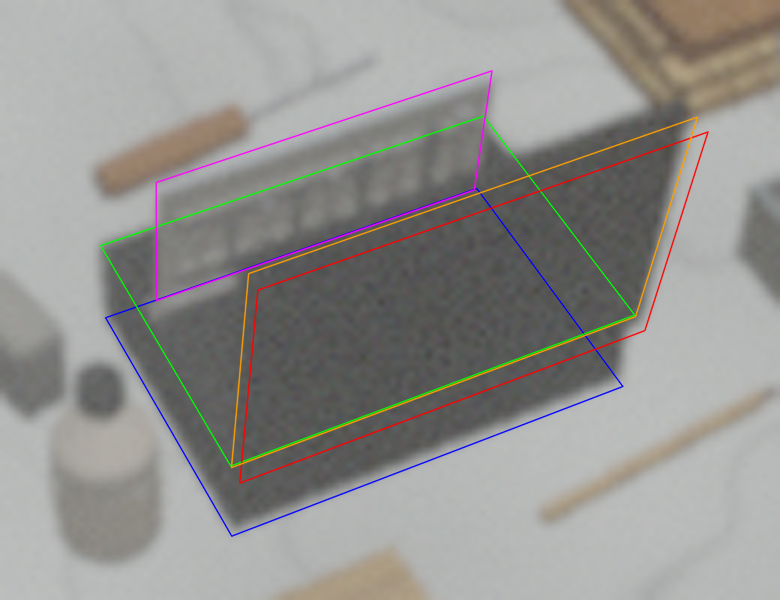

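```bash
python3 t.py 604 -2 -92.5 1.55 1.46 3
```

```text
(no output)
```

View pics/t3.png

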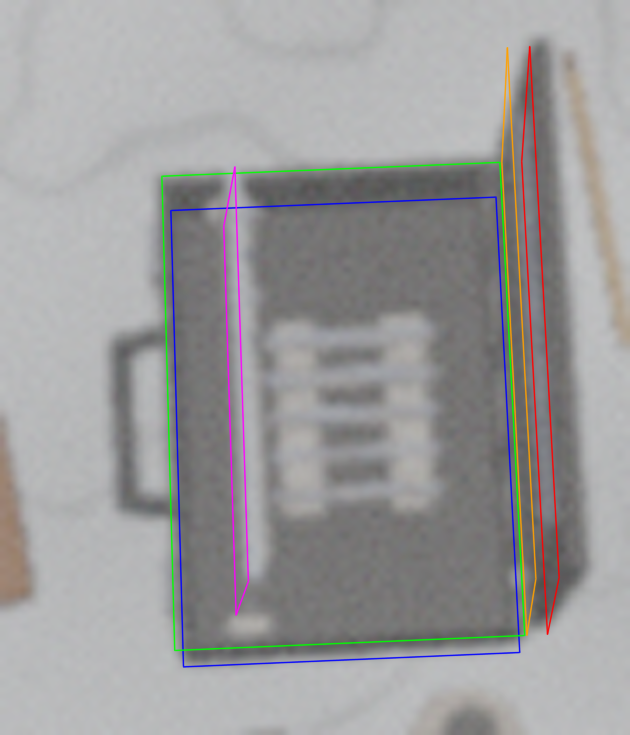

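View pics/s3.png

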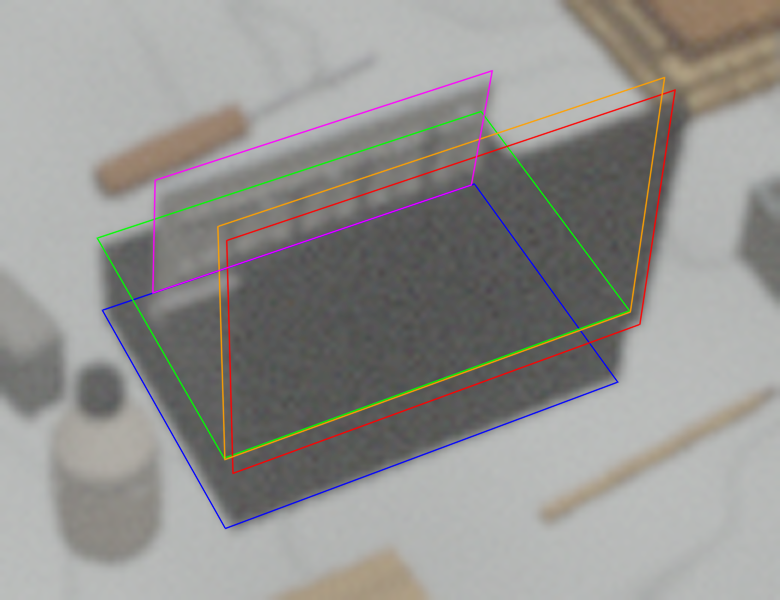

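```bash
python3 t.py 606 -4 -93 1.65 1.42 4
```

```text
(no output)
```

View pics/t4.png

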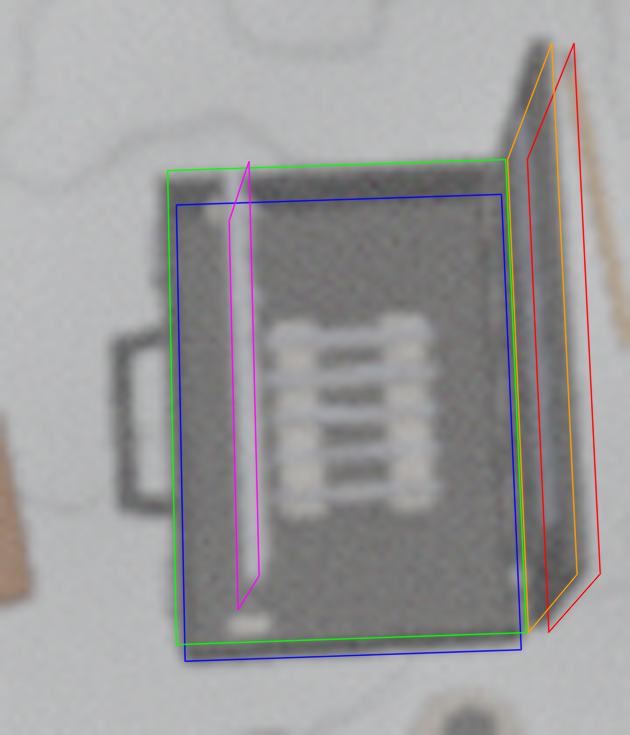

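View pics/s4.png

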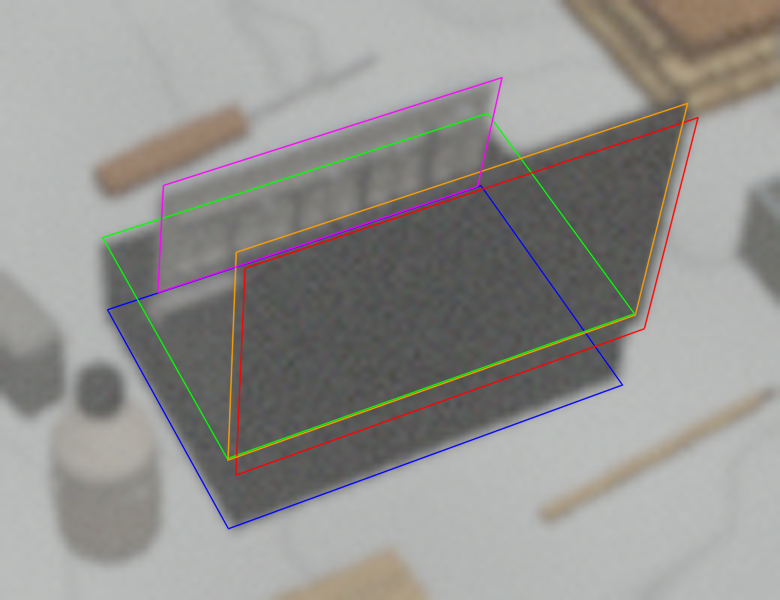

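```bash
cat >> h.py <<'E'
C=(604,-3);YC=np.radians(-92.5);ORI=[np.pi,0,YC+np.pi]
def go(x,z,y=0,**k): return robot.move_linear(list(casept(C,YC,(x,y,z))),**k)
E
python3 - <<'E'
from h import *
robot.move_gripper(0.0)
robot.move_ptp(list(casept(C,YC,(-85,0,210))),ORI)
print(robot.current_t(),robot.current_tcp_pos(),robot.current_contact_force())
go(-85,112); f0=robot.current_contact_force()
d=cam("side");crop(d,200,120,130,110,6,"pics/s5.png")
print(robot.current_t(),f0)
E
```

```text
4.2417 [607.42306021  83.06777119 210.14145802] [0.0093576  0.08495914 0.36510917]
5.0917 [-0.01163068  0.45437721  0.14993862]
```

View pics/s5.png

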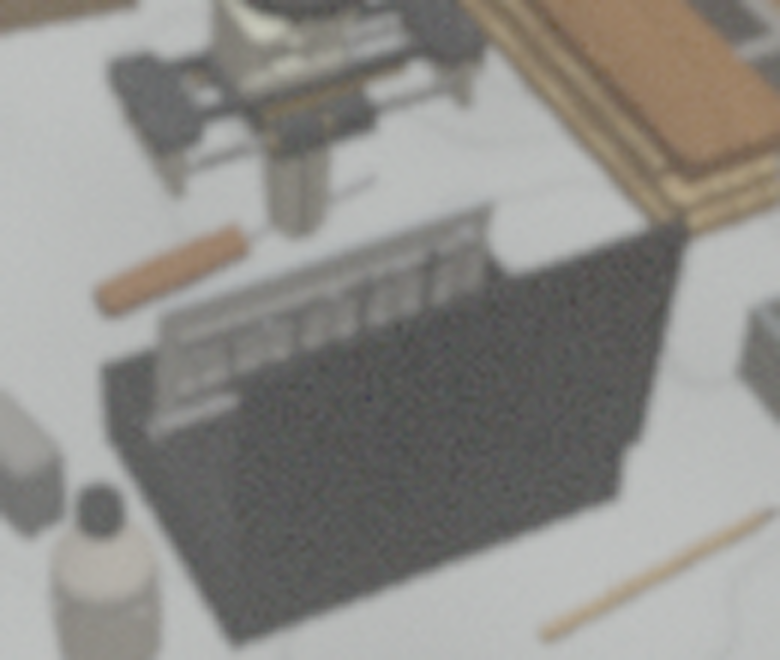

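Run:
```python
from h import *
hit=go(-45,112,speed=40,f_stop=1.5)
print("contact",hit,robot.current_tcp_pos(),robot.current_contact_force())
n=0
for th in np.arange(1.35,0.2,-0.12):
    r=82-8*(1.4-th)/1.4
    x=-50+r*np.cos(th)-6*np.sin(th)-7.5; z=34+r*np.sin(th)+6*np.cos(th)
    if th>1.2: z=min(z,112)
    h=go(x,z,speed=60,f_stop=30)
    print(round(th,2),h,np.round(robot.current_contact_force(),1))
    if h: break
print(robot.current_t())
crop(cam("side"),200,120,130,110,6,"pics/s6.png")
```

```text
contact True [606.11653794  52.38388941 111.46035894] [ 0.85752221  0.73206861 -0.18278897]
1.35 False [ 0.  -0.4 -0.1]
1.23 False [-0.1  0.9  0.3]
1.11 False [0.4 0.  0.4]
0.99 False [ 0.  -0.6  0. ]
0.87 False [-0.4 -0.1  0.2]
0.75 False [-0.8  0.8  0.4]
0.63 False [-0.3  0.7  0.6]
0.51 False [-0.5 -0.2 -0.3]
0.39 False [-1.  -0.2  0. ]
0.27 False [0.4 0.7 0.1]
8.9
```

View pics/s6.png

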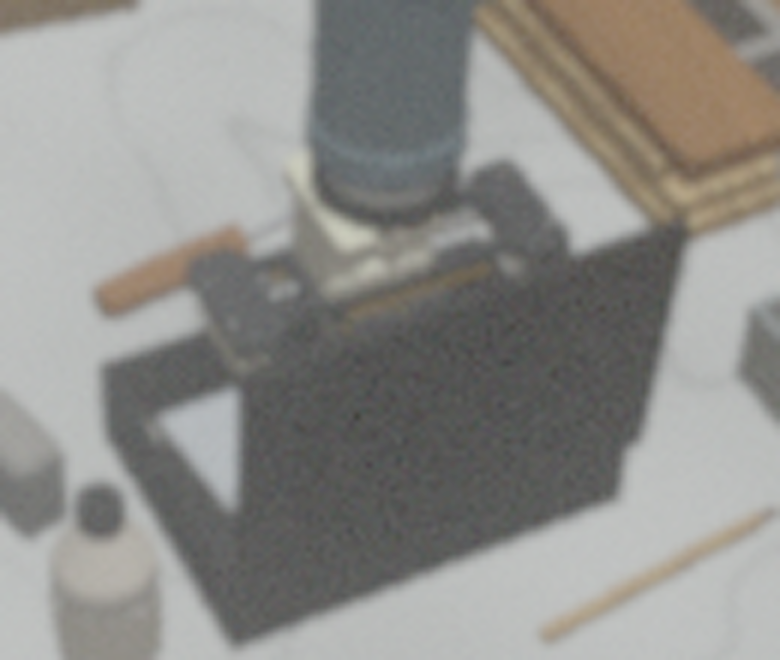

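Run:
```python
from h import *
h=go(14,33,speed=25,f_stop=12)
print(h,robot.current_tcp_pos(),robot.current_contact_force())
robot.sleep(0.3);print(robot.current_contact_force(),robot.current_t())
go(5,60);go(5,290,speed=200)
crop(cam("top"),170,130,150,130,5,"pics/t7.png")
crop(cam("side"),200,120,130,110,6,"pics/s7.png")
print(robot.current_t())
```

```text
True [603.42620491 -17.02642731  40.19602015] [-1.50722043  0.4427762   7.89035858]
[-0.27454573  0.65368135  7.17352555] 10.0333
11.7333
```

View pics/t7.png

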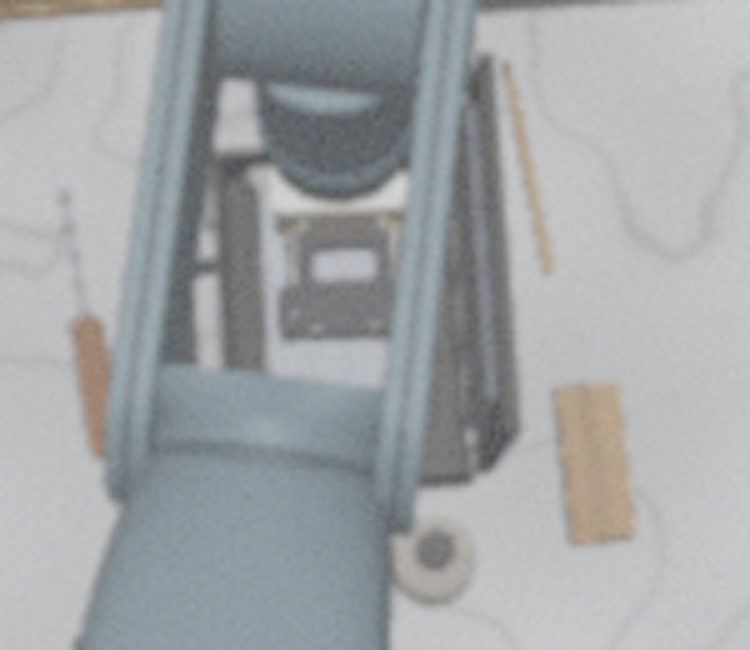

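View pics/s7.png

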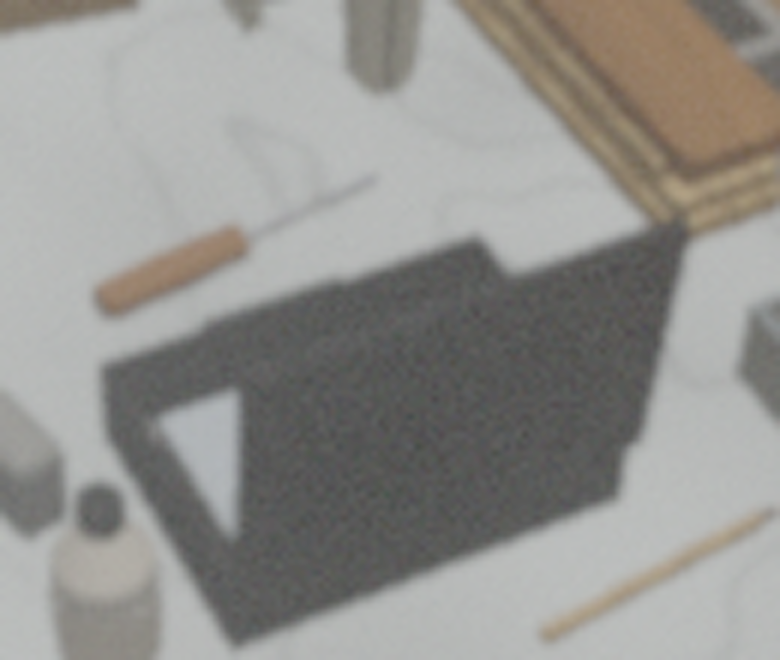

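Run:
```python
from h import *
go(14,50,speed=200)
h=go(14,32,speed=20,f_stop=25)
print(h,robot.current_tcp_pos(),robot.current_contact_force())
robot.sleep(0.2)
go(5,60);go(5,290,speed=250);go(165,290,speed=200);go(165,205,speed=150)
print(robot.current_t(),robot.current_contact_force())
h=go(100,205,speed=40,f_stop=2.5)
p=robot.current_tcp_pos();print(h,p,robot.current_contact_force())
dx=np.array([np.cos(YC),np.sin(YC)])@(np.array(p[:2])-C);print("case x",dx,robot.current_t())
crop(cam("side"),200,120,130,110,6,"pics/s8.png")
```

```text
True [603.50749799 -16.98566425  40.22870324] [-2.35034962  0.34710831  7.84149082]
16.925 [-0.54545852 -0.09022628  0.54741694]
True [ 598.91626104 -114.2755206   204.80969542] [ 0.14176415 -0.21904242  0.13830291]
case x 111.39136053782418 18.1333
```

View pics/s8.png

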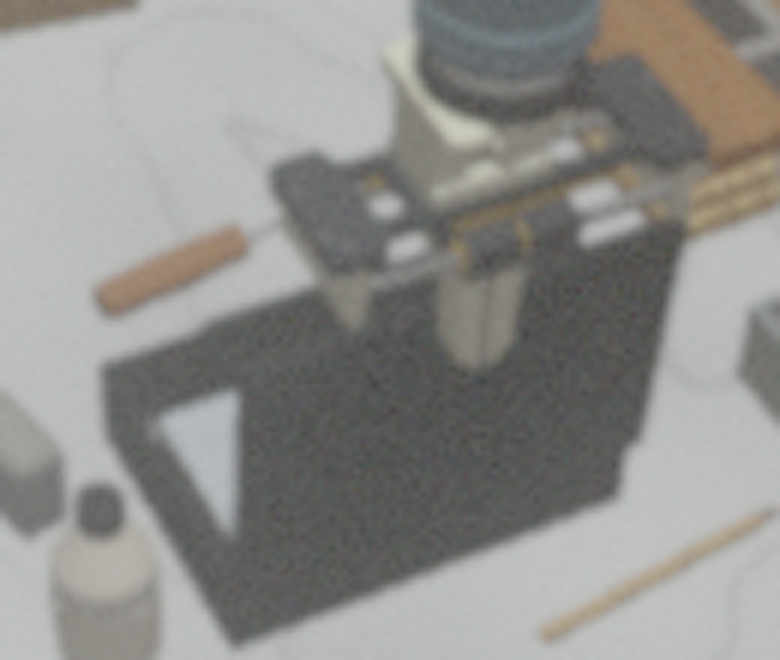

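Run:
```python
from h import *
for th in np.arange(1.5,0.15,-0.1):
    r=145
    x=85-r*np.cos(th)+11*np.sin(th)+7.5; z=60+r*np.sin(th)+11*np.cos(th)
    h=go(x,z,speed=80,f_stop=35)
    if h: print("stop",th,robot.current_contact_force());break
print(robot.current_t(),robot.current_tcp_pos(),robot.current_contact_force())
crop(cam("side"),200,120,130,110,6,"pics/s9.png")
```

```text
22.9 [605.51401749  44.62202599  98.72624677] [-0.21945774 -0.69433424  0.34639075]
```

View pics/s9.png

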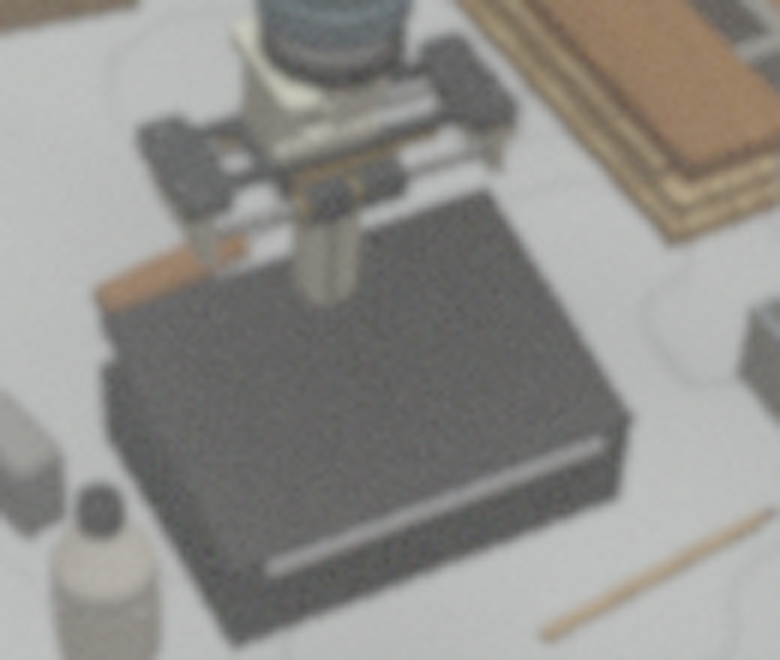

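Lid is almost shut (about 0.2 rad), tip on its outer face at about (327,300) in the crop. Now I'll press it home.

Run:
```python
from h import *
h=go(-58,62,speed=30,f_stop=25)
print(h,robot.current_tcp_pos(),robot.current_contact_force())
robot.sleep(0.4);print(robot.current_tcp_pos(),robot.current_contact_force())
go(-58,120,speed=80);go(-58,250,speed=200)
# retreat away to the side for a clear view
robot.move_ptp([300,380,300],ORI)
crop(cam("top"),170,130,150,130,5,"pics/t10.png")
crop(cam("side"),180,135,160,120,5,"pics/s10.png")
overlay(cam("side"),C,YC,0,0,200,140,130,100,6,"pics/s11.png")
print(robot.current_t(),robot.current_contact_force())
```

```text
True [606.27518351  52.29004969  71.29214605] [-1.27271581 -1.03273997  5.88157345]
[606.28767283  52.27496533  71.28620314] [-1.30397648 -0.65585795  6.2735255 ]
27.6667 [-0.50205725 -0.38940422  0.06877585]
```

View pics/t10.png

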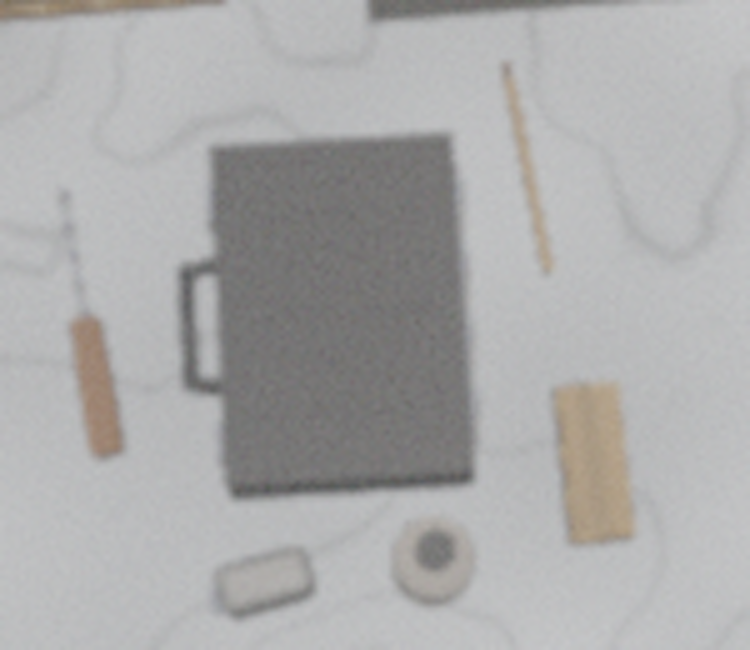

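View pics/s10.png

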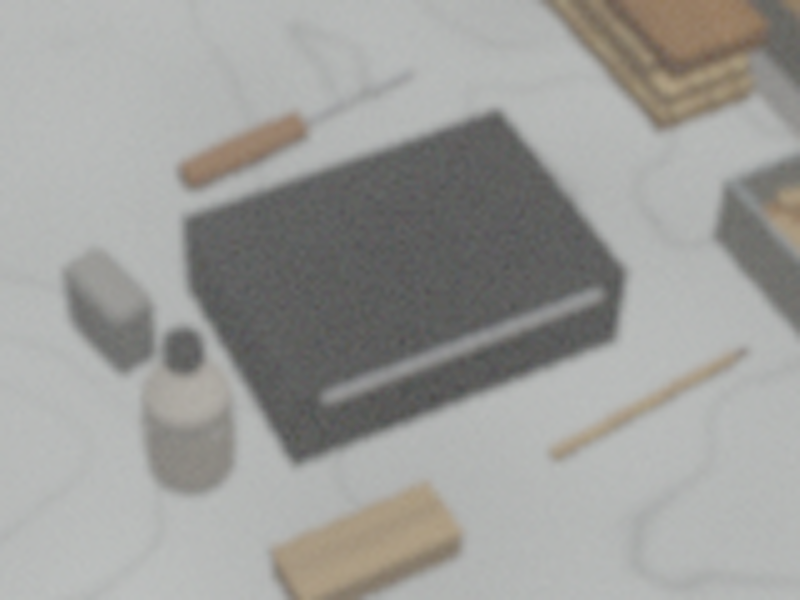

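View pics/s11.png

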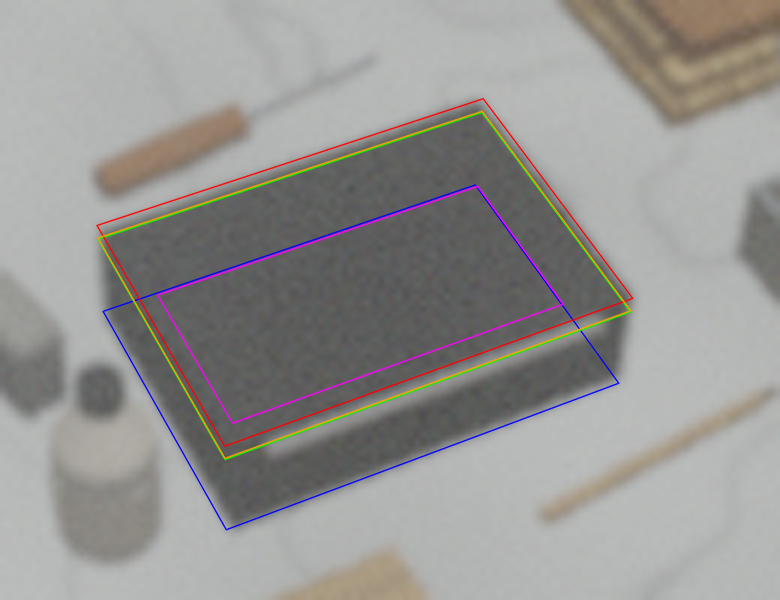

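```bash
python3 -c "
from h import *
robot.hand_in();print(robot.current_t())"
```

```text
the job is handed in; nothing more can be done
the job is handed in; nothing more can be done
```

I put the drill-bit case away and handed the job in at about 28 s of the 58 s allowed. With the gripper closed, I pushed the rack flat from its plain face, pressed it down twice, then pushed the lid shut from its outer face.

**Rack:** both presses stopped with the fingertip at 40.2 mm. The flat rack's face should be at 40 mm. The lid was still standing at about 1.6 rad then.

**Lid:** the final press stopped at 71.3 mm, against 71 mm for a fully shut lid. After I backed off, both cameras showed the lid lying flat on the case.

**Other things on the bench:** the screwdriver, glue, tape measure, offcut and pencil look the same as in the first pictures. I did not look again at the jar, mug and sanding block, but the arm never worked near them.

**Disagreements:**
- My fit of the case position differed by a few millimetres between the two cameras. I used a compromise and let the force stops find the actual contacts.
- The force readings settled at 6–8 N after each press, below the 12 and 25 N stop thresholds. I therefore relied mainly on the stop heights to judge that the rack and lid had reached their stops.
- The rack could not be checked by eye once the lid was shut over it.

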